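# Clamp a microscope tube in the cam-operated V-block stand

### The arm

A 7-joint arm with a two-finger parallel gripper is mounted at the origin on the work surface. World frame = base frame: x ahead of the robot, y to its left, z up, the work surface at z = 0. Lengths are in m, angles in rad, forces in N, time in s.
With the tool pointing down it reaches from about 0.4 to 0.85 m from the base axis. Payload 4.5 kg.
Tool frame: the origin (TCP) lies midway between the tips of the shut fingers; the grasp point (between the pads) lies 19 mm behind it; z points along the fingers, y is the line along which they close (so a half turn about z gives the same grasp; the last joint's range is limited). The gripper opens to 88 mm and grips with 3 to 60 N. Pads are 18 mm wide; open, the fingers measure 123 mm over their backs; the gripper's body (75 mm by 187 mm) begins 45 mm behind the grasp point.
Start: joints at [-1.265, 0.689, -0.195, 1.565, 0.157, 0.902, -0.215], TCP at [0.168, 0.602, 0.217] pointing down, gripper open.
Joint ranges: [-3.01, 3.01], [-0.46, 2.08], [-1.47, 1.51], [0.13, 2.56], [-1, 4.14], [0.04, 2.09], [-2.66, 2.66]. Speed limits (rad/s): [2.57, 2.57, 3.14, 3.14, 3.14, 3.14, 3.14].

### API

Orientations are given as a unit quaternion [x, y, z, w].
In Python, from plant import r gives the robot as it stands. The module is installed in compiled form; this text tells all that it offers.
- The arm moves only by the tool step_arm, never from a script. Its argument "series" is a list of rows, each a list of 7 numbers: the shift along the world's x, y, z in mm, then the turn, a rotation vector about the world's x, y, z in rad, then the closure, from 0 (fully open) to 1 (shut). A call has 1 to 20 rows; each row shifts and turns the commanded pose from where the row before left it; what a row does not reach is not made up. A row lasts 1/10 s, in which the tool goes at most 50 mm and 8.59 degrees, less where a joint would pass 70% of its speed; a pose out of reach is approached as far as the arm can. A call is refused whole if a number of a shift passes 50 or a number of a turn 0.15, either way. A call with a gripper value outside its range is refused whole. The fingers move at their own pace and stop on an object; "force" is the grip in N (left out, the last holds). Time passes only in rows, so rows that do not move let the fingers close. It gives the time, the measured TCP pose, the force, the opening and the grip force at its end, in the units of the state.
- r.get_state(): the state, without advancing time (a new reading comes with each control period).
- r.snapshot(name): name is "scene" or "top" or "wrist"; returns (picture, depth): 420x560x3 uint8, blue, green, red; 420x560 float32, m along the optical axis (not along the pixel's ray), 0 where there is no reading.
- r.get_calibration(name): a dict with "intrinsics" (3x3 intrinsics, pixels), "pose" (4x4, takes a point from camera to world coordinates). Camera axes: x right, y up, looking along -z (the intrinsics and any distortion apply to the point x, -y, -z); pixel columns grow to the right and rows downward; lengths in m; the calibration is good to about 2 mm. The wrist camera is an equidistant fisheye: a pixel r from the principal point sees the ray r / f radians off the axis. A picture is of the moment at which its call begins: read the wrist's pose just before it. get_calibration takes no time and is no camera call; for the wrist camera it gives the pose at the moment of the call.
- r.finish_job(): hands the job in; it is judged then, once.
The state is a dict: "clock": time; "q": joint angles; "qd": joint speeds; "joint_torque": joint torques, N m; "tool_pos": TCP position; "eef_rot": TCP orientation; "contact_force": force on the tool from outside, world axes, zero at the start; "moment": the same for the moment, N m; "opening": opening from 0.0 (shut) to 1.0 (fully open); "finger_force": force on a finger pad.
Only numpy, scipy, OpenCV 4.12 (cv2) and the standard library are available. Lean on these libraries where they do the work, as an engineer would, in place of code of your own. Each camera call takes 0.05 s, during which the arm holds its last target. There are 200 camera calls.

### The job

Pick up the white microscope tube, which rolls if nudged, and lay it gently in the two V-blocks of the clamp stand. Then swing the cam's lever by its black post until the high point of the cam's nose bears squarely on the sprung follower (the lever then points straight away from the tube, in line with it), so that the tube is clamped hard against the end stop, and let go. Leave the slide box, the bottle and the beaker where they are.

Things in the scene. Friction and masses are not known exactly. Their poses are not given: they have to be found in the camera images.
- tube: Loose microscope tube: white cylinder with black end bands, diameter 40 mm, length 120 mm, about 0.22 kg, lying on its side on the bench left or right of the stand; rolls when pushed. Origin: on its surface at half length (lowest line at the start, turns as it rolls); y axis along the tube. Both ends are alike; either may face the stop.
- tube_mid (a point): Centre of the tube (on its axis, at half length). The y axis runs along the tube.
- stand: Fixed metal clamp stand: base plate 90 x 300 x 12 mm carrying, from its +y to its -y end: end stop, two V-blocks, guide block (y = -82 to -102 mm, top 64 mm up) with the sprung follower, cam. Origin: bench level, midway between the V-blocks. z up, y along the clamped tube towards the end stop. Its yaw varies by about 0.25 rad.
- cradle (a point): Point on the axis of a laid tube, midway between the V-blocks, 45 mm above the bench. Axes as the stand's. V-blocks: 22 mm long each, centred 45 mm either side along y, leaving 68 mm between them free for fingers (base plate top 12 mm above the bench); 90 degree grooves along y, tops 42 mm above the bench, groove mouths 50 mm wide.
- end_stop (a point): Tip of the ball button on the end stop (block, top 64 mm up), at the stand's y = +66 mm, on the tube's axis. With the cam open the pad's tip stands at y = -66 mm: 132 mm free for the 120 mm tube. Lay the tube with its centre near y = 0; the cam then pushes it towards +y until it meets this button, its centre then at y = +6 mm.
- cam_axis (a point): Point on the cam's upright turning axis, at the top of the cam plate, 56 mm above the bench and 154 mm towards -y from the stand's origin. Axes as the stand's. The cam is a pear-shaped steel plate: base circle 24 mm radius, nose tip 40 mm from the axis, opposite the lever.
- cam (a joint): Cam angle (rad), counter-clockwise from above. 0: high point on the follower. At angle a the lever points along (sin a, -cos a) in the stand's x, y. Range -0.9 to 2.0, starts at 1.25 to 1.9. The nose meets the follower at about 1.1 and pushes it 16 mm at 0. The cam stays where it is left. Turning takes about 3 N at the post (more if the post is squeezed hard while it turns in the fingers).
- lever_post (a point): Middle of the upright round black grip post at the end of the cam's lever: diameter 20 mm, from 65 to 113 mm above the bench; this point is on its axis, 90 mm above the bench and 90 mm from the cam's axis. The flat lever under it has its top at 65 mm. The post may turn between the fingers. Axes turn with the cam (lever towards its -y).
- follower (a joint): Travel of the sprung follower (m): 0 at rest, grows towards the tube, 0.016 with the cam's high point on it.
- pad: Ball-ended steel clamping pad, 20 mm ball, sprung on the front of the follower at tube-axis height; it yields up to 14 mm and presses with about 4 to 7 N. Origin: the tip of the ball that touches the tube's end.
- slide_box: Bystander: closed box of slides, 80 x 100 x 36 mm, grey with a wood-coloured lid, on the bench on the opposite side of the stand from the tube. Origin: centre of its underside.
- bottle: Bystander: amber bottle, diameter 64 mm, 140 mm tall, at the far left. Origin: centre of its underside.
- beaker: Bystander: open glass beaker, diameter 74 mm, 85 mm tall, at the far right. Origin: centre of its underside.
Mind the look-alikes: they are no part of the job. There is more than one size of the tube; the one meant has the size given above.

How it is judged:
On the way, in this order (a step that is already met when the one before it is completed fails the run):
1. the tube lies in both V-blocks, let go, with the cam still open (x of tube_mid in the frame of stand between -0.004 and 0.004 m and y of tube_mid in the frame of stand between -0.009 and 0.009 m and z of tube_mid in the frame of stand below 0.048 m and angle between the y axis of tube and the y axis of stand, either way round below 0.08 rad and contact force between the fingers and tube below 0.2 N and value of joint cam above 0.9 rad), for 0.2 s.
2. the cam's high point is on the follower and the pad presses on the tube (value of joint cam between -0.25 and 0.25 rad and value of joint follower above 0.0135 m and contact force between pad and tube above 2.5 N), for 0.2 s.
At the end, for the whole second after the job is handed in: Tube at rest in both V-blocks (axis within 4 mm and 0.08 rad of the stand's, at most 48 mm up), on the end stop (centre 3.5 to 8.5 mm towards it), cam within 0.25 rad of its high point, follower pushed over 13.5 mm, pad pressing on the tube with over 2.5 N (all of step 2 and contact force between stand and tube above 1 N and x of tube_mid in the frame of stand between -0.004 and 0.004 m and y of tube_mid in the frame of stand between 0.0035 and 0.0085 m and z of tube_mid in the frame of stand below 0.048 m and angle between the y axis of tube and the y axis of stand, either way round below 0.08 rad and linear speed of tube below 0.02 m/s); the robot touches nothing.
It fails at once if the tube is dropped from a height instead of being set down (falls free, faster than 0.4 m/s) (contact force between the fingers and tube below 0.05 N and linear speed of tube above 0.4 m/s and height (world z) of tube_mid above 0.05 m).
It fails at once if the slide box is moved by more than 30 mm (distance of slide_box from where it was at the start of the episode above 0.03 m).
It fails at once if the bottle is moved by more than 30 mm (distance of bottle from where it was at the start of the episode above 0.03 m).
It fails at once if the beaker is moved by more than 30 mm (distance of beaker from where it was at the start of the episode above 0.03 m).
It also fails if it takes over 58 s, if anything falls off the work surface, if the arm or the gripper's body presses on something with over 40 N, if the wrist force passes 120 N, or if a joint passes its speed limit or range.

## Working session

There is one attempt and no reset: what is moved stays moved. The work goes in short steps, Python scripts to look and compute and a tool call to move; the robot and the scene stay as the last step left them, time stands still between calls to the robot, and variables do not carry over. Pictures are saved under pics/ and viewed, at most 10 in all, crops included, and the job is handed in when it is done.

Besides the shell and the picture viewer there is one more tool, called after ">>>" by a JSON object that holds its "api" and its "payload". step_arm: Moves the arm, as the interface text tells. Its arguments: {"type":"object","properties":{"series":{"type":"array"},"force":{"type":"number"}},"required":["series"]}

```bash
mkdir -p pics; cat > h.py <<'E'
import numpy as np, cv2
from plant import r
def cloud(name):
    c=r.get_calibration(name); K=np.array(c["intrinsics"]); T=np.array(c["pose"])
    im,d=r.snapshot(name)
    v,u=np.mgrid[:420,:560]
    P=np.stack([(u-K[0,2])/K[0,0]*d,-(v-K[1,2])/K[1,1]*d,-d],-1)
    W=P@T[:3,:3].T+T[:3,3]; W[d==0]=np.nan
    return im,d,W,K,T
E
python3 - <<'E'
from h import *
a=cloud("scene"); b=cloud("top")
np.savez("s.npz",si=a[0],sw=a[2],ti=b[0],tw=b[2])
cv2.imwrite("pics/a.png",a[0]);cv2.imwrite("pics/b.png",b[0])
print(a[3],a[4],b[3],b[4]); s=r.get_state(); print(s)
E
```

```text
[[383.22228709   0.         280.78660917]
 [  0.         383.22228709 208.29597202]
 [  0.           0.           1.        ]] [[ 0.82521564 -0.45308736  0.33724025  0.84945126]
 [ 0.56477823  0.65486054 -0.50217848 -0.48165134]
 [ 0.00668539  0.60487149  0.79629504  0.96597729]
 [ 0.          0.          0.          1.        ]] [[400.8295076    0.         276.46635364]
 [  0.         400.8295076  206.63035103]
 [  0.           0.           1.        ]] [[-0.00151049  0.99709781 -0.07611625  0.42637175]
 [-0.99999098 -0.00120399  0.00407252  0.06463219]
 [ 0.00396906  0.07612171  0.99709063  1.03791541]
 [ 0.          0.          0.          1.        ]]
{'clock': 0.1, 'q': array([-1.26512575,  0.68990046, -0.19450511,  1.56619459,  0.15728001,
        0.90246504, -0.21509885]), 'qd': array([ 3.48472661e-05, -1.22899412e-03,  2.41871730e-03, -4.58084044e-03,
        1.47268619e-03,  7.29102732e-04, -5.33057732e-04]), 'joint_torque': array([-2.82884255e-03, -5.28502893e+01, -1.27136350e+00, -1.53837490e+01,
       -5.25905890e-02,  1.99429705e-03,  4.08607445e-05]), 'tool_pos': array([0.16772468, 0.60148345, 0.21650175]), 'eef_rot': array([ 1.35493252e-01,  9.90777954e-01, -7.88335981e-04, -5.60585753e-05]), 'contact_force': array([-1.16090513,  0.38659962,  0.3329356 ]), 'moment': array([-0.02605899, -0.02709841,  0.04623207]), 'finger_force': 0.0, 'opening': 0.9959977330593034}
```

View pics/a.png

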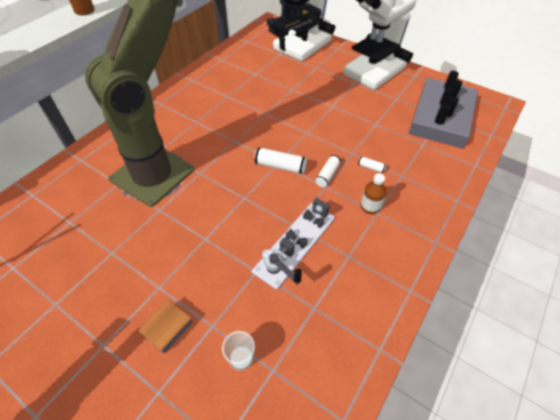

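View pics/b.png

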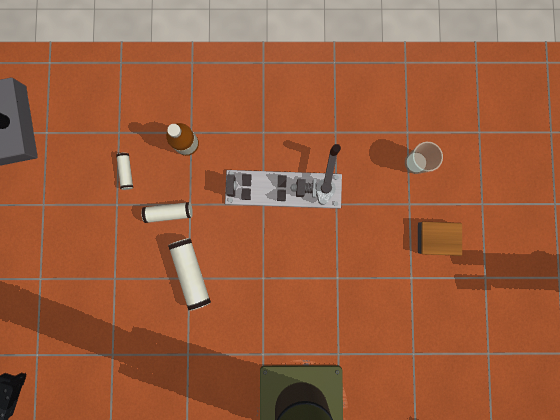

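The top view shows three white tubes. The middle one (pixels 143–190, 203–222) measures about 120 mm. The stand is at (226–341, 170–208) with its end stop on the left, and the lever post is at (335,149).

```bash
python3 - <<'E'
from h import *
z=np.load("s.npz")
im,W=z["ti"].astype(int),z["tw"]
B,G,R=im[...,0],im[...,1],im[...,2]
def rect(m,n):
    m=m.astype(np.uint8); k,l,st,c=cv2.connectedComponentsWithStats(m)
    i=1+np.argmax(st[1:,4]); print(n,st[i],c[i]); return l==i
reg=np.zeros((420,560),bool)
notred=~((R-B>60))
def sub(u0,u1,v0,v1):
    m=np.zeros((420,560),bool); m[v0:v1,u0:u1]=1; return m
print("table z",np.nanmedian(W[300:340,300:500,2]))
# tube
m=rect((W[...,2]>0.012)&sub(136,198,196,230),"tube"); p=W[m]
(c,s,a)=cv2.minAreaRect((p[:,:2]*1000).astype(np.float32)); print("tube",c,s,a,p[:,2].max(),np.median(p[:,2]))
m=rect(notred&sub(136,198,196,230),"tube2")
print(cv2.minAreaRect(np.argwhere(m)[:,::-1].astype(np.float32)))
# stand
m=rect((W[...,2]>0.007)&notred&sub(220,348,160,215),"stand")
p=W[m&(W[...,2]<0.02)]; print("plate",cv2.minAreaRect((p[:,:2]*1000).astype(np.float32)),np.median(p[:,2]))
p=W[(W[...,2]>0.03)&sub(224,262,168,206)]; print("stop/V",cv2.minAreaRect((p[:,:2]*1000).astype(np.float32)))
# post
p=W[(W[...,2]>0.1)&sub(320,345,140,200)]; print("post",len(p),np.nanmedian(p,0),cv2.minAreaRect((p[:,:2]*1000).astype(np.float32)))
p=W[(W[...,2]>0.05)&(W[...,2]<0.1)&sub(315,345,140,203)]; print("lever",len(p),np.nanmedian(p,0))
p=W[(W[...,2]>0.03)&sub(405,470,215,260)];print("box",cv2.minAreaRect((p[:,:2]*1000).astype(np.float32)))
p=W[(W[...,2]>0.03)&sub(160,200,115,157)];print("bottle",cv2.minAreaRect((p[:,:2]*1000).astype(np.float32)))
# scene cam check
im,W=z["si"],z["sw"]
m=rect((W[...,2]>0.012)&sub(310,343,150,190),"tube scene");p=W[m]; print(cv2.minAreaRect((p[:,:2]*1000).astype(np.float32)),p[:,2].max())
p=W[(W[...,2]>0.1)&sub(270,310,255,290)]; print("post scene",len(p),np.nanmedian(p,0))
p=W[(W[...,2]>0.008)&(W[...,2]<0.018)&sub(250,340,195,290)]; print("plate scene",cv2.minAreaRect((p[:,:2]*1000).astype(np.float32)))
big=cv2.resize(z["ti"][125:230,130:360],None,fx=3.4,fy=3.4,interpolation=cv2.INTER_CUBIC); cv2.imwrite("pics/c.png",big)
E
```

```text
table z -0.0005096561232698082
tube [141 202  51  21 780] [166.32564103 212.02179487]
tube (491.1472473144531, 338.7819519042969) (40.45448303222656, 120.92200469970703) 6.488215923309326 0.043857594674901135 0.03604809810568821
tube2 [136 196  62  34 898] [166.57906459 211.62249443]
((168.1644287109375, 215.73487854003906), (32.643714904785156, 60.48796081542969), 81.57302856445312)
stand [ 225  160  117   48 4053] [284.26745621 188.04761905]
plate ((551.8699951171875, 43.064720153808594), (299.6255187988281, 90.45934295654297), 87.99280548095703) 0.011259508084563441
stop/V ((555.2144775390625, 155.9250946044922), (57.84800338745117, 61.281829833984375), 89.4393310546875)
post 63 [ 0.63474524 -0.07872609  0.11232019] ((636.3726196289062, -79.38658142089844), (18.73798179626465, 18.53804588317871), 40.445709228515625)
lever 584 [ 0.55726595 -0.06481413  0.06278858]
box ((423.73455810546875, -351.0673828125), (100.95147705078125, 81.81468200683594), 87.8470458984375)
bottle ((669.0291137695312, 293.4560546875), (58.020015716552734, 63.95145797729492), 45.276981353759766)
tube scene [315 155  25  31 374] [327.72994652 170.02139037]
((489.13055419921875, 334.6059875488281), (38.92758560180664, 122.93107604980469), 5.887866020202637) 0.04403360131694756
post scene 60 [ 0.63454615 -0.08484685  0.11259766]
plate scene ((549.4783325195312, 39.94243621826172), (302.1918640136719, 90.57331085205078), 87.71431732177734)
```

View pics/c.png

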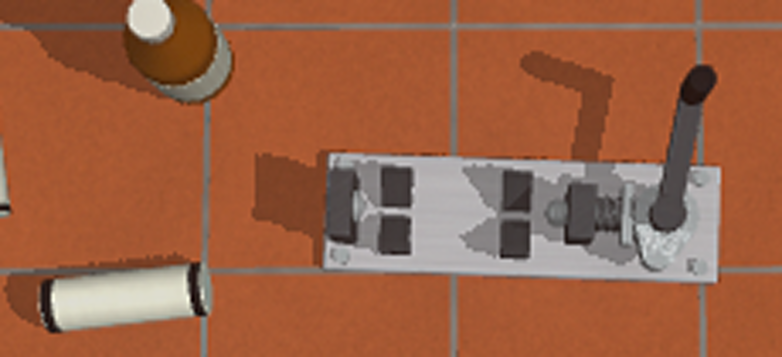

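The crop shows the 120 mm tube at left, about (0.490, 0.337) with its axis near 96.5°. The stand's V-blocks are at crop x 396 and 516, giving an origin near (0.5525, 0.0915) and a yaw of about -2.1°. I'll move above the tube.

>>> {"api": "step_arm", "payload": {"series": [[32.2,-26.4,0,0,0,-0.119,0.2],[32.2,-26.4,0,0,0,-0.119,0.2],[32.2,-26.4,0,0,0,-0.119,0.2],[32.2,-26.4,0,0,0,-0.119,0.2],[32.2,-26.4,0,0,0,-0.119,0.2],[32.2,-26.4,0,0,0,-0.119,0.2],[32.2,-26.4,0,0,0,-0.119,0.2],[32.2,-26.4,0,0,0,-0.119,0.2],[32.2,-26.4,0,0,0,-0.119,0.2],[32.2,-26.4,0,0,0,-0.119,0.2],[0,0,0,0,0,0,0.2],[0,0,0,0,0,0,0.2]], "force": 15}}

```text
clock: 1.3
tool_pos: [0.49, 0.3371, 0.2168]
eef_rot: [0.668, 0.744, -0.0, -0.0]
contact_force: [-0.5, 0.5, -0.4]
opening: 0.798
finger_force: 0.0
```

```bash
cat >> h.py <<'E'
def wrist():
    c=r.get_calibration("wrist"); K=np.array(c["intrinsics"]); T=np.array(c["pose"])
    im,d=r.snapshot("wrist")
    v,u=np.mgrid[:420,:560]
    x=(u-K[0,2])/K[0,0]; y=(v-K[1,2])/K[1,1]; th=np.hypot(x,y)
    k=np.tan(np.minimum(th,1.5))/np.maximum(th,1e-9)
    W=np.stack([x*k*d,-y*k*d,-d],-1)@T[:3,:3].T+T[:3,3]; W[d==0]=np.nan
    return im,W,K,T
def box(p): return cv2.minAreaRect((p[~np.isnan(p[:,0]),:2]*1000).astype(np.float32))
def sel(W,x,y,z):
    lo,hi=np.array([x,y,z]).T
    return ((W>lo)&(W<hi)).all(-1)
E
python3 - <<'E'
from h import *
im,W,K,T=wrist(); cv2.imwrite("pics/d.png",im); print(K,T)
p=W[sel(W,(.43,.55),(.26,.42),(.010,.05))]; print(len(p),box(p),p[:,2].max())
p=W[sel(W,(.3,.43),(.2,.42),(.010,.08))]; print("big",len(p),box(p) if len(p) else 0,cv2.boxPoints(box(p)),p[:,2].max())
E
```

```text
[[325.1922621    0.         286.09915999]
 [  0.         325.1922621  212.37893939]
 [  0.           0.           1.        ]] [[ 9.94292450e-01 -1.01596593e-01 -3.25677119e-02  4.81333648e-01]
 [ 1.06688839e-01  9.47186104e-01  3.02416892e-01  4.16097891e-01]
 [ 1.23158273e-04 -3.04165444e-01  9.52619214e-01  3.84648711e-01]
 [ 0.00000000e+00  0.00000000e+00  0.00000000e+00  1.00000000e+00]]
3687 ((488.8328552246094, 339.18646240234375), (40.29851150512695, 119.9041519165039), 6.8017168045043945) 0.04323359343503891
big 4765 ((354.0582275390625, 286.1637878417969), (130.86293029785156, 56.25824737548828), 17.829383850097656) [[283.15662 292.90793]
 [300.38196 239.35158]
 [424.95984 279.41965]
 [407.7345  332.976  ]] 0.05896591003040208
```

View pics/d.png

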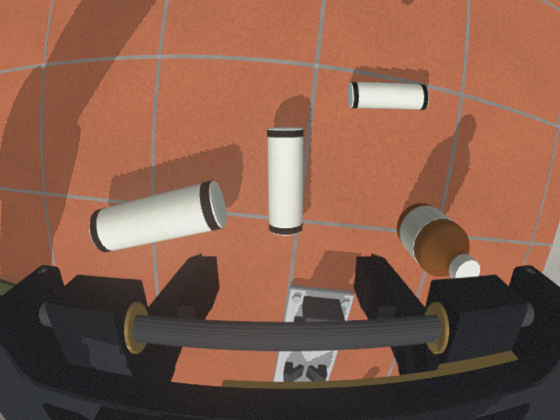

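Wrist view: the tube is centred at about (285,181) between the fingers, at (0.489, 0.3385). Descending and gripping.

>>> {"api": "step_arm", "payload": {"series": [[-1,1.5,-40,0,0,0.008,0.2],[0,0,-40,0,0,0,0.2],[0,0,-40,0,0,0,0.2],[0,0,-35,0,0,0,0.2],[0,0,-30,0,0,0,0.2],[0,0,-16,0,0,0,0.2],[0,0,-8,0,0,0,0.2],[0,0,0,0,0,0,0.3],[0,0,0,0,0,0,0.4],[0,0,0,0,0,0,0.5],[0,0,0,0,0,0,0.6],[0,0,0,0,0,0,0.7],[0,0,0,0,0,0,0.7]], "force": 15}}

```text
clock: 2.65
tool_pos: [0.4887, 0.3398, 0.0089]
eef_rot: [0.665, 0.747, 0.0, -0.0]
contact_force: [-1.0, 0.4, 5.4]
opening: 0.366
finger_force: 14.2
```

>>> {"api": "step_arm", "payload": {"series": [[0,0,10,0,0,0,0.7],[0,0,30,0,0,0,0.7],[0,0,40,0,0,0,0.7],[0,0,40,0,0,0,0.7],[0,0,0,0,0,0,0.7]]}}

```text
clock: 3.15
tool_pos: [0.4922, 0.3415, 0.1338]
eef_rot: [0.665, 0.747, 0.005, 0.001]
contact_force: [0.9, 0.5, -2.0]
opening: 0.368
finger_force: 12.2
```

```bash
python3 - <<'E'
from h import *
im,W,K,T=wrist(); cv2.imwrite("pics/e.png",im)
s=r.get_state(); print(s["tool_pos"],s["opening"],s["finger_force"],s["contact_force"])
b=(im.astype(int).min(-1)>110)&sel(W,(.43,.55),(.24,.44),(.08,.2)); p=W[b]; print(len(p),box(p),p[:,2].max(), np.median(p[:,2]))
E
```

```text
[0.49052668 0.34056517 0.13112266] 0.3657449982928885 12.179000526666641 [-0.57751482  0.03186039 -2.10208692]
11355 ((491.9013366699219, 340.6629638671875), (39.81881332397461, 120.93788146972656), 6.465299606323242) 0.17449822691208045 0.16273432737460447
```

View pics/e.png

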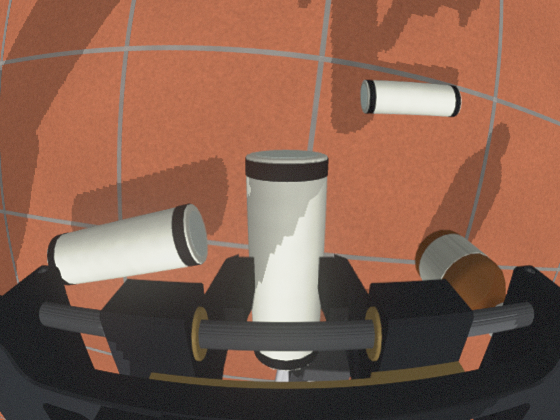

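The tube is held between the fingers, with its near end at (287,165). I'll check tilt and height.

```bash
python3 - <<'E'
from h import *
im,W,K,T=wrist(); s=r.get_state(); print(s["tool_pos"])
def prof(W,n):
    p=W[sel(W,(.46,.52),(.26,.42),(.10,.19))]
    print(n,len(p),box(p))
    for y in np.arange(.27,.42,.015):
        q=p[abs(p[:,1]-y)<.0075]
        if len(q)>8: print(round(y,3),len(q),np.percentile(q[:,2],[50,97]).round(4),np.median(q[q[:,2]>np.percentile(q[:,2],80)][:,0]).round(4))
prof(W,"wrist")
a=cloud("scene");prof(a[2],"scene")
cv2.imwrite("pics/f.png",cv2.resize(a[0][90:210,240:400],None,fx=5,fy=5))
E
```

```text
[0.48901269 0.33966725 0.1291312 ]
wrist 16566 ((491.15789794921875, 340.12969970703125), (60.37397766113281, 120.46118927001953), 6.023314476013184)
0.285 791 [0.1604 0.1627] 0.4964
0.3 182 [0.1613 0.1629] 0.4952
0.315 765 [0.1587 0.1625] 0.4922
0.33 1794 [0.1608 0.1779] 0.4903
0.345 3923 [0.1621 0.1878] 0.4703
0.36 3000 [0.1611 0.1873] 0.515
0.375 2470 [0.1602 0.1628] 0.4865
0.39 2725 [0.1604 0.1631] 0.4845
0.405 916 [0.1534 0.1625] 0.4854
scene 461 ((490.10980224609375, 328.70635986328125), (113.88282775878906, 58.72768020629883), 85.04740142822266)
0.27 67 [0.1426 0.1596] 0.4937
0.285 73 [0.1541 0.1613] 0.4983
0.3 46 [0.1555 0.1612] 0.4925
0.315 50 [0.1572 0.1802] 0.4869
0.33 136 [0.1625 0.1877] 0.5072
0.345 43 [0.1592 0.1816] 0.4717
0.36 24 [0.1581 0.162 ] 0.4865
0.375 17 [0.1589 0.1612] 0.4831
```

View pics/f.png

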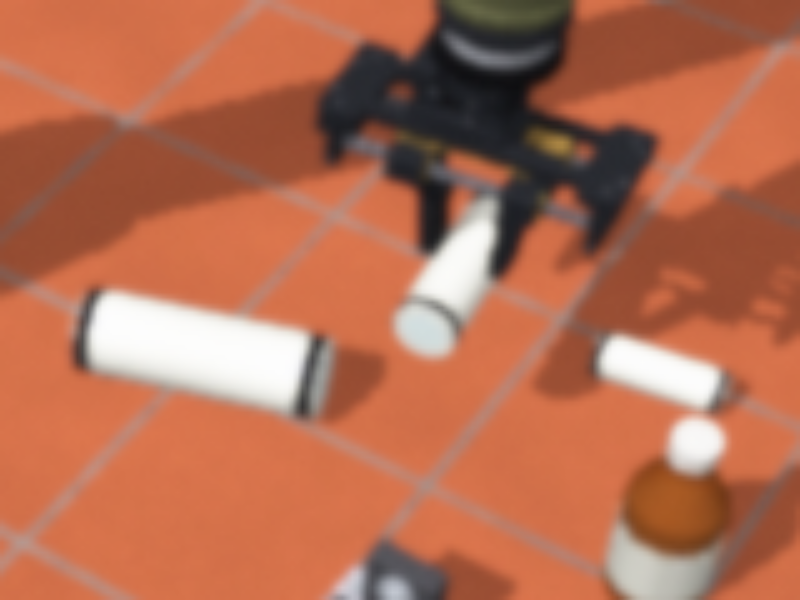

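```bash
python3 - <<'E'
from h import *
z=np.load("s.npz")
for n in "ts":
    W=z[n+"w"]; th=np.deg2rad(87.9); ey=np.array([np.cos(th),np.sin(th)]); ex=np.array([ey[1],-ey[0]])
    off=np.array([-.002,.0007]) if n=="t" else np.array([0,.0048])
    p=W[sel(W,(.48,.70),(-.15,.22),(.005,.13))]; p2=p[:,:2]+off-np.array([.550,.044])
    X,Y,Z=p2@ex,p2@ey,p[:,2]
    print(n,"plate",[np.percentile(Y[Z<.017],q).round(4) for q in (.5,99.5)],[np.percentile(X[(Z<.017)],q).round(4) for q in (.5,99.5)])
    for nm,a,b,zl,zh in (("V1",.075,.115,.036,.046),("V2",-.02,.03,.036,.046),("stop",.1,.15,.055,.07),("guide",-.06,-.02,.055,.07),("post",-.2,-.05,.105,.12)):
        m=(Y>a)&(Y<b)&(Z>zl)&(Z<zh)&((abs(X)<.04)|(nm=="post"))
        if m.sum()>5: print(nm,m.sum(),np.percentile(Y[m],[2,98]).round(4),np.percentile(X[m],[2,98]).round(4),np.median(Z[m]).round(4))
E
```

```text
t plate [np.float64(-0.149), np.float64(0.1487)] [np.float64(-0.045), np.float64(0.0448)]
V1 75 [0.0846 0.1051] [-0.0311  0.0301] 0.0392
V2 79 [-0.0165  0.015 ] [-0.0303  0.0306] 0.0391
stop 163 [0.1221 0.1411] [-0.0248  0.0244] 0.0628
guide 136 [-0.0565 -0.0313] [-0.019   0.0181] 0.0633
post 60 [-0.1283 -0.11  ] [0.079  0.0969] 0.1124
s plate [np.float64(-0.1492), np.float64(0.1483)] [np.float64(-0.0458), np.float64(0.0985)]
V1 53 [0.0842 0.1061] [-0.0305  0.0295] 0.0394
V2 58 [-0.005   0.0158] [-0.0291  0.0306] 0.0397
stop 111 [0.1206 0.1424] [-0.0247  0.0238] 0.0634
guide 120 [-0.0562 -0.0264] [-0.02    0.0189] 0.0636
post 56 [-0.1282 -0.111 ] [0.0792 0.097 ] 0.113
```

>>> {"api": "step_arm", "payload": {"series": [[7.85,-30.7,0,0,0,-0.019,0.7],[7.85,-30.7,0,0,0,-0.019,0.7],[7.85,-30.7,0,0,0,-0.019,0.7],[7.85,-30.7,0,0,0,-0.019,0.7],[7.85,-30.7,0,0,0,-0.019,0.7],[7.85,-30.7,0,0,0,-0.019,0.7],[7.85,-30.7,0,0,0,-0.019,0.7],[7.85,-30.7,0,0,0,-0.019,0.7],[0,0,-30,0,0,0,0.7],[0,0,-20,0,0,0,0.7],[0,0,0,0,0,0,0.7],[0,0,0,0,0,0,0.7]]}}

```text
clock: 4.5
tool_pos: [0.5506, 0.094, 0.0772]
eef_rot: [0.719, 0.695, -0.001, -0.001]
contact_force: [0.0, 0.2, -1.8]
opening: 0.366
finger_force: 12.2
```

```bash
python3 - <<'E'
from h import *
im,W,K,T=wrist(); s=r.get_state(); print(s["tool_pos"],s["eef_rot"],s["contact_force"])
p=W[sel(W,(.52,.585),(.0,.20),(.085,.117))]
print(box(p),p[:,2].max())
for y in np.arange(.03,.18,.015):
    q=p[abs(p[:,1]-y)<.0075]
    if len(q)>8: print(round(y,3),len(q),np.percentile(q[:,2],97).round(4),q[:,0].min().round(4),q[:,0].max().round(4))
# stand features visible
p=W[sel(W,(.51,.60),(.17,.26),(.055,.07))]; print("stop",len(p),box(p) if len(p) else 0)
E
```

```text
[0.5513471  0.0941535  0.07806011] [ 7.19204635e-01  6.94798208e-01 -3.17260638e-04 -2.04155153e-04] [-0.09270739  0.00171842 -1.30088981]
((550.073974609375, 93.59803009033203), (120.23819732666016, 61.39794921875), 86.8379135131836) 0.11699887193402084
0.03 195 0.109 0.5286 0.5671
0.045 748 0.1089 0.5295 0.5662
0.06 86 0.1024 0.529 0.5683
0.075 1379 0.1086 0.53 0.568
0.09 1784 0.1123 0.5331 0.5667
0.105 3057 0.1157 0.52 0.5814
0.12 2321 0.1089 0.5314 0.571
0.135 2562 0.109 0.5318 0.5716
0.15 2421 0.1092 0.5324 0.5723
stop 2357 ((554.1310424804688, 177.1031494140625), (15.324020385742188, 50.1920166015625), 88.04003143310547)
```

>>> {"api": "step_arm", "payload": {"series": [[1,0,-14,0,0,0,0.7],[0,0,-12,0,0,0,0.7],[0,0,-6,0,0,0,0.7],[0,0,-4,0,0,0,0.7],[0,0,-2,0,0,0,0.7],[0,0,-1.5,0,0,0,0.7],[0,0,-1.5,0,0,0,0.7],[0,0,0,0,0,0,0.7],[0,0,0,0,0,0,0.7]]}}

```text
clock: 5.45
tool_pos: [0.5527, 0.094, 0.0374]
eef_rot: [0.719, 0.695, 0.0, 0.0]
contact_force: [0.3, -0.0, -2.2]
opening: 0.362
finger_force: 12.2
```

>>> {"api": "step_arm", "payload": {"series": [[0,0,-1,0,0,0,0.7],[0,0,-1,0,0,0,0.7],[0,0,-1,0,0,0,0.7],[0,0,0,0,0,0,0.7],[0,0,0,0,0,0,0.7]]}}

```text
clock: 5.95
tool_pos: [0.5525, 0.094, 0.035]
eef_rot: [0.719, 0.695, 0.0, 0.0]
contact_force: [-2.2, -1.1, 6.3]
opening: 0.367
finger_force: 14.3
```

Seated. Releasing.

>>> {"api": "step_arm", "payload": {"series": [[-0.5,0,0,0,0,0,0.62],[0,0,0,0,0,0,0.56],[0,0,0,0,0,0,0.5],[0,0,0,0,0,0,0.4],[0,0,0,0,0,0,0.3],[0,0,0,0,0,0,0.2],[0,0,0,0,0,0,0.1],[0,0,0,0,0,0,0.1],[0,0,10,0,0,0,0.1],[0,0,30,0,0,0,0.1],[0,0,40,0,0,0,0.1],[0,0,45,0,0,0,0.1],[0,0,45,0,0,0,0.1],[0,0,0,0,0,0,0.1]]}}

```text
clock: 7.35
tool_pos: [0.5562, 0.0945, 0.2108]
eef_rot: [0.72, 0.694, 0.005, 0.003]
contact_force: [1.1, 0.0, -0.4]
opening: 0.905
finger_force: 0.0
```

```bash
python3 - <<'E'
from h import *
s=r.get_state(); print(s["tool_pos"],s["eef_rot"],s["opening"],s["q"])
im,W,K,T=wrist()
p=W[sel(W,(.50,.60),(.0,.165),(.047,.075))]; print("tube",len(p),box(p),np.percentile(p[:,2],[50,97]))
p=W[sel(W,(.50,.60),(.166,.26),(.055,.07))]; print("stop",len(p),box(p) if len(p) else 0)
b=cloud("top");W=b[2]
p=W[sel(W,(.57,.72),(-.15,-.0),(.1,.122))]; print("post",len(p),box(p) if len(p) else 0)
E
```

```text
[0.55616094 0.09452661 0.21081796] [0.71954267 0.69441842 0.00548427 0.00336711] 0.904504212913444 [-0.29809876  0.60959185  0.07916917  1.78204759 -0.06691356  0.73965807
 -0.21979805]
tube 5117 ((550.9954223632812, 82.32769012451172), (166.2322235107422, 40.009002685546875), 87.7820053100586) [0.06270706 0.06590584]
stop 984 ((554.4026489257812, 175.84103393554688), (18.698537826538086, 49.07765197753906), 88.0624771118164)
post 64 ((636.0387573242188, -78.97042846679688), (17.79054069519043, 19.497812271118164), 62.008792877197266)
```

Tube is in the grooves with its top at 0.066. Next: move above the post at about (0.634, -0.078), turning so that the fingers close tangentially.

>>> {"api": "step_arm", "payload": {"series": [[8.2,-17.2,0,0,0,0.1405,0.2],[8.2,-17.2,0,0,0,0.1405,0.2],[8.2,-17.2,0,0,0,0.1405,0.2],[8.2,-17.2,0,0,0,0.1405,0.2],[8.2,-17.2,0,0,0,0.1405,0.2],[8.2,-17.2,0,0,0,0.1405,0.2],[8.2,-17.2,0,0,0,0.1405,0.2],[8.2,-17.2,0,0,0,0.1405,0.2],[8.2,-17.2,0,0,0,0.1405,0.2],[8.2,-17.2,0,0,0,0.1405,0.2],[0,0,0,0,0,0,0.4],[0,0,0,0,0,0,0.4]], "force": 6}}

```text
clock: 8.65
tool_pos: [0.6328, -0.0774, 0.2027]
eef_rot: [0.102, 0.995, 0.001, -0.002]
contact_force: [-0.3, 1.0, 0.5]
opening: 0.645
finger_force: 0.0
```

```bash
python3 - <<'E'
from h import *
im,W,K,T=wrist(); s=r.get_state(); print(s["tool_pos"],s["eef_rot"],s["opening"],s["q"])
p=W[sel(W,(.57,.70),(-.14,-.02),(.1,.122))]; print("post",len(p),box(p) if len(p) else 0, np.nanmedian(p[:,2]))
p=W[sel(W,(.57,.70),(-.14,-.02),(.07,.1))]; print("post side",len(p),box(p) if len(p) else 0)
b=cloud("top");W=b[2]
p=W[sel(W,(.53,.58),(.01,.17),(.055,.07))]; p=p[p[:,2]>.06]; print("tube",len(p),box(p))
cv2.imwrite("pics/g.png",b[0])
E
```

```text
[ 0.63291622 -0.07647646  0.20313419] [ 1.01028326e-01  9.94882366e-01  6.74723326e-04 -1.37832827e-03] 0.6090100169556545 [ 0.24052066  0.73725636 -0.35722913  1.53155027  0.29566729  0.9291456
  1.1583823 ]
post 484 ((633.3408813476562, -79.32234191894531), (19.172780990600586, 19.269779205322266), 31.328678131103516) 0.11322988041071042
post side 167 ((628.6580200195312, -78.1452407836914), (19.85908317565918, 9.967245101928711), 77.05757141113281)
tube 501 ((555.0607299804688, 89.86061096191406), (159.576904296875, 46.22586441040039), 89.85283660888672)
```

View pics/g.png

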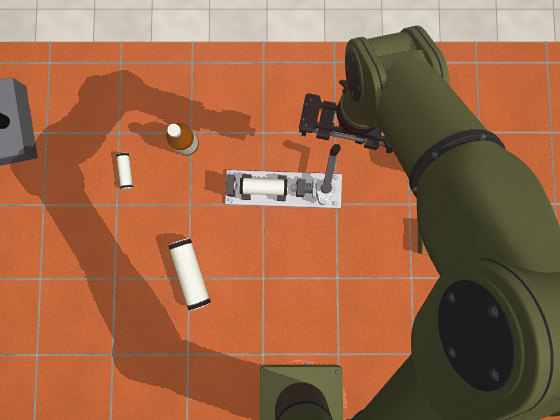

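The top view shows the tube lying in both V-blocks (242–287, 187), and the post at (335,149) below the gripper. Descending and gripping lightly.

>>> {"api": "step_arm", "payload": {"series": [[0.5,-2,-40,0,0,0,0.3],[0,0,-40,0,0,0,0.3],[0,0,-30,0,0,0,0.3],[0,0,-12,0,0,0,0.3],[0,0,-5,0,0,0,0.4],[0,0,0,0,0,0,0.55],[0,0,0,0,0,0,0.7],[0,0,0,0,0,0,0.8],[0,0,0,0,0,0,0.9],[0,0,0,0,0,0,0.9],[0,0,0,0,0,0,0.9]], "force": 6}}

```text
clock: 9.85
tool_pos: [0.6351, -0.0801, 0.078]
eef_rot: [0.1, 0.995, 0.0, 0.001]
contact_force: [0.5, 0.0, 4.4]
opening: 0.221
finger_force: 6.0
```

```bash
python3 - <<'E'
from h import *
import math
s=r.get_state(); p=s["tool_pos"]; print(p,s["eef_rot"],s["contact_force"],s["opening"])
c=np.array([.5461,-.0599]); d=p[:2]-c; a0=math.atan2(d[1],d[0]); R=np.hypot(*d); print(R,math.degrees(a0))
n=14; aa=np.linspace(a0,math.radians(-92.1),n+1); q=c+.0895*np.c_[np.cos(aa),np.sin(aa)]; q[0]=p[:2]
print(np.diff(aa)[0]); print((np.diff(q,axis=0)*1000).round(1).tolist())
E
```

```text
[ 0.63513499 -0.08014807  0.07802969] [1.00306475e-01 9.94956341e-01 1.64382559e-05 7.00408295e-04] [0.47528463 0.03983809 4.3668588 ] 0.22088813040999522
0.09130834965944604 -12.812125985100126
-0.0988453184618899
[[-4.1, -8.1], [-3.2, -8.2], [-4.0, -7.9], [-4.8, -7.4], [-5.5, -6.9], [-6.1, -6.4], [-6.7, -5.7], [-7.3, -5.0], [-7.7, -4.3], [-8.1, -3.5], [-8.4, -2.7], [-8.6, -1.8], [-8.8, -1.0], [-8.8, -0.1]]
```

>>> {"api": "step_arm", "payload": {"series": [[-3,-8.1,0,0,0,-0.099,0.9],[-3.2,-8.2,0,0,0,-0.099,0.9],[-4,-7.9,0,0,0,-0.099,0.9],[-4.8,-7.4,0,0,0,-0.099,0.9],[-5.5,-6.9,0,0,0,-0.099,0.9],[-6.1,-6.4,0,0,0,-0.099,0.9],[-6.7,-5.7,0,0,0,-0.099,0.9],[0,0,0,0,0,0,0.9]]}}

```text
clock: 10.65
tool_pos: [0.6028, -0.1322, 0.0781]
eef_rot: [0.433, 0.901, 0.0, 0.002]
contact_force: [3.2, -3.0, 2.7]
opening: 0.225
finger_force: 6.0
```

>>> {"api": "step_arm", "payload": {"series": [[-6.8,-5.5,0,0,0,-0.099,0.9],[-7.4,-4.6,0,0,0,-0.099,0.9],[-8.1,-3.5,0,0,0,-0.099,0.9],[-8.4,-2.7,0,0,0,-0.099,0.9],[-8.6,-1.8,0,0,0,-0.099,0.9],[-8.8,-1,0,0,0,-0.099,0.9],[-8.8,-0.1,0,0,0,-0.099,0.9],[0,0,0,0,0,0,0.9],[0,0,0,0,0,0,0.9]]}}

```text
clock: 11.55
tool_pos: [0.5454, -0.152, 0.078]
eef_rot: [0.712, 0.702, -0.0, 0.002]
contact_force: [1.8, -5.5, 2.8]
opening: 0.222
finger_force: 6.0
```

```bash
python3 - <<'E'
from h import *
b=cloud("top");W=b[2]; s=r.get_state(); print(s["tool_pos"],s["contact_force"],s["opening"])
a=cloud("scene"); cv2.imwrite("pics/h.png",np.vstack([cv2.resize(b[0][140:240,210:400],None,fx=3,fy=3),cv2.resize(a[0][190:290,225:415],None,fx=3,fy=3)]))
E
```

```text
[ 0.54539861 -0.15202023  0.0779737 ] [ 0.88628298 -5.40975646  5.25001214] 0.2235333276625949
```

View pics/h.png

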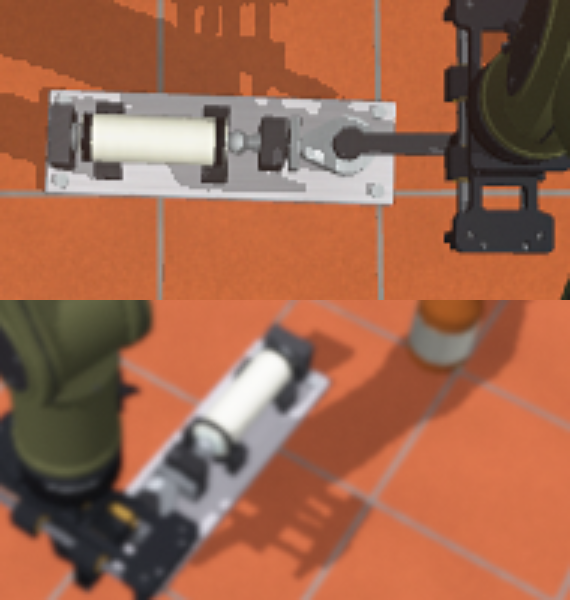

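The top crop shows the tube pushed left against the stop, the pad on its right end, and the lever almost in line, about 2° short. I'll nudge 3 mm further, release and lift.

>>> {"api": "step_arm", "payload": {"series": [[-1.5,0,0,0,0,-0.015,0.9],[-1.5,0,0,0,0,-0.015,0.9],[0,0,0,0,0,0,0.9],[0,0,0,0,0,0,0.8],[0,0,0,0,0,0,0.7],[0,0,0,0,0,0,0.55],[0,0,0,0,0,0,0.4],[0,0,0,0,0,0,0.4],[0,0,15,0,0,0,0.4],[0,0,35,0,0,0,0.4],[0,0,40,0,0,0,0.4],[0,0,40,0,0,0,0.4],[0,-20,10,0,0,0,0.4],[0,-40,0,0,0,0,0.4],[0,-40,0,0,0,0,0.4],[0,0,0,0,0,0,0.4],[0,0,0,0,0,0,0.4]]}}

```text
clock: 13.35
tool_pos: [0.5406, -0.2503, 0.2168]
eef_rot: [0.724, 0.69, -0.0, -0.001]
contact_force: [0.5, -0.3, -0.4]
opening: 0.6
finger_force: 0.0
```

```bash
python3 - <<'E'
from h import *
import math
s=r.get_state(); print(s["clock"],s["tool_pos"],s["contact_force"])
im,W,K,T=wrist()
th=np.deg2rad(87.9); ey=np.array([np.cos(th),np.sin(th)]); ex=np.array([ey[1],-ey[0]])
def st(p): return (p[:,:2]-np.array([.5518,.094]))@np.c_[ex,ey]
p=W[sel(W,(.48,.61),(-.20,-.10),(.1,.122))]; print("post wrist",len(p),np.nanmedian(p[:,2]) if len(p) else 0)
if len(p): print(box(st(p).repeat(1,0)))
b=cloud("top"); W=b[2]; W[...,:2]+=[-.002,.0007]
p=W[sel(W,(.48,.61),(-.20,-.10),(.1,.122))]; print("post top",len(p)); 
if len(p): print(box(st(p)))
p=W[sel(W,(.51,.60),(.0,.2),(.045,.07))]; q=st(p)
m=(abs(q[:,0])<.012)&(abs(q[:,1])<.062)&(p[:,2]>.058); print("tube y",np.percentile(q[m,1],[0,2,98,100]),np.median(q[m,0]),p[m,2].max())
cv2.imwrite("pics/i.png",cv2.resize(b[0][140:240,210:400],None,fx=4,fy=4,interpolation=cv2.INTER_CUBIC))
E
```

```text
13.35 [ 0.54064916 -0.25029615  0.21683905] [ 0.52769229 -0.25647582 -0.43306357]
post wrist 444 0.11329382827383755
((0.6479167938232422, -245.079345703125), (18.763626098632812, 19.234500885009766), 44.760894775390625)
post top 65
((0.5758066177368164, -243.69227600097656), (18.03105354309082, 18.960575103759766), 3.0161690711975098)
tube y [-0.05385895 -0.05145971  0.05969126  0.06179647] -0.00045598870132423057 0.06850018385269696
```

View pics/i.png

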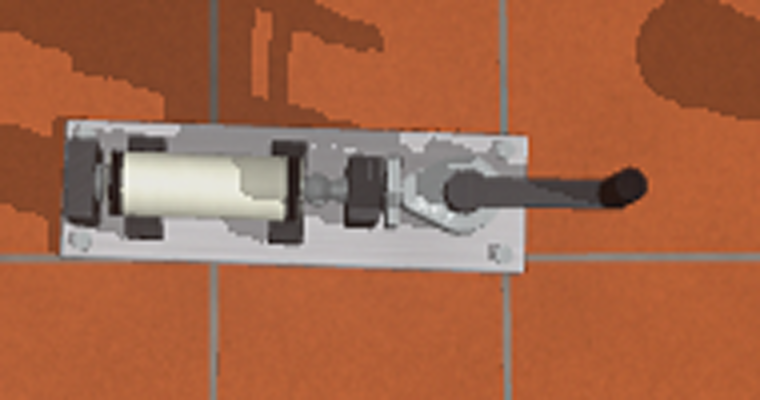

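The picture shows the lever in line with the tube (post at 625,186; measured at x = 0.6 mm, y = -244 mm in the stand's frame). The tube's rear end is at -54 mm, so its centre is at +6 mm, on the stop. Handing in.

```bash
python3 -c "
from plant import r
print(r.finish_job())"
```

```text
the job is handed in; nothing more can be done
None
```

The tube lies in both V-blocks against the end stop (centre measured at about +6 mm) with the cam at about 0.01 rad and the arm clear; I handed the job in at about 13.5 s, and no verdict came back.

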